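# Stock the eye-drop station by cap colour

## Robot

A 7-joint arm with a two-finger parallel gripper is mounted at the origin on the work surface. World frame = base frame: x ahead of the robot, y to its left, z up, the work surface at z = 0. Lengths are in mm, angles in degrees, forces in N, time in s.
With the tool pointing down it reaches from about 425 to 800 mm from the base axis. Payload 8.3 kg.
Tool frame: the origin (TCP) lies midway between the tips of the shut fingers; the grasp point (between the pads) lies 19 mm behind it; x points along the fingers, y is the direction in which the jaws open and shut, and the axes are right-handed (so a half turn about x gives the same grasp; the last joint's range is limited). The gripper opens to 85 mm and grips with 20 to 120 N. Pads are 22 mm wide; open, the fingers measure 114 mm over their backs; the gripper's body (76 mm by 85 mm) begins 54 mm behind the grasp point. The pads swing forward as they close: fully open they stand 13 mm farther back than shut.
Start: joints at [-77.114, 21.967, 0.94, 78.501, -0.361, 79.538, -2.664], TCP at [177.348, 599.29, 200.479] pointing down, gripper open.
Joint ranges: [-169.22, 169.22], [-14.56, 117.87], [-87.37, 89.26], [10.42, 133.3], [-82.24, 262.24], [0.94, 117.77], [-172.7, 172.7]. Speed limits (degrees/s): [136.94, 136.94, 172.46, 172.46, 180, 180, 180].

## Interface

Orientations are given as a 3x3 rotation matrix whose columns are the frame's x, y, z axes.
In Python, from cell import env gives the robot as it stands.
- The arm moves only by the tool play_rows, never from a script. Its argument "targets" is a list of rows, each a list of 2 entries, a list of its own where there are three numbers: the shift along the world's x, y, z in mm, then the turn, a rotation vector about the world's x, y, z in rad. A call has 1 to 8 rows; each row is the pose to reach, as a shift and turn from the pose commanded when the call began; what a row does not reach only later rows make up. A row lasts 1/8 s, in which the tool goes at most 62.5 mm and 10.7 degrees, less where a joint would pass 70% of its speed; a pose out of reach is approached as far as the arm can. A call with a gripper value outside its range is refused whole. "grip" is the closure in counts, from 0 (fully open) to 255 (shut), set as the call begins (left out, the last holds). The fingers move at their own pace and stop on an object; "newtons" is the grip in N (left out, the last holds). Time passes only in rows, so rows that repeat a pose let the fingers close. It gives the time, the measured TCP pose, the force and the opening at its end, in the units of the state.
- env.read_state(): the state, without advancing time (a new reading comes with each control period).
- env.read_camera(name): name is "scene" or "top" or "wrist"; returns a dict with "pixels" (420x560x3 uint8, red, green, blue), "K" (3x3 intrinsics, pixels), "R" (3x3) and "t" (3): a world point X has camera coordinates R X + t. Camera axes: x right, y down, z forward; pixel columns grow to the right and rows downward; lengths in mm; the calibration is good to about 2 mm. The wrist camera is an equidistant fisheye: a pixel r from the principal point sees the ray r / f radians off the axis. A picture is of the moment at which its call begins. There is no depth.
- env.sign_off(): hands the job in, once; it reports no verdict.
Trained networks look in a picture, given as the dict that the camera call returned (one of the last four; its "shot" number tells which), for a name from the list of things; names that differ only in an ending like _2 or _b are one class to them, and where a whole thing is asked for, a point or a joint stands for the part that bears it (a point fixed in the world has none). Each returns a list of dicts, best first, with "confidence" (0 to 1); they miss things now and then, are a little off and sometimes report something else, mostly with a low value. They report only what shows in the picture. A call takes as long as a camera call.
- env.recognise(picture, name): "extent" ([left, top, right, bottom] in pixels, round what is visible of it).
The state is a dict: "time_s": time; "joints": joint angles; "joint_vel": joint speeds; "tau": joint torques, N m; "ee_pos": TCP position; "tool_rot": TCP orientation; "force": force on the tool from outside, world axes, zero at the start; "ft_torque": the same for the moment, N m; "gripper_width": finger opening in mm.
Only numpy, scipy, OpenCV 4.12 (cv2) and the standard library are available. Lean on these libraries where they do the work, as an engineer would, in place of code of your own. Each camera call takes 0.05 s, during which the arm holds its last target. There are 200 camera calls.

## Task

Move the row of four colour-capped eye-drop bottles from the grey carrier to the station tray, standing each one upright on the floor of the bin that has its cap's colour, so that the new row runs in the order of the coloured bins. Never let a bottle tip over, and leave the white-capped saline bottle standing in its cell of the carrier.

Things in the scene. Friction and masses are not known exactly. Their poses are not given: they have to be found in the camera images.
- bottle_red: Rigid eye-drop bottle with a RED cap and red stripe on a white body, loose, about 15 to 31 g. Round body 28 mm dia. from the underside up to 47 mm, shoulder to 56 mm, ribbed cap 20 mm dia. from 58 to 82 mm (overall height 82 mm). Stands upright in one of the carrier's cells at the start. Origin: centre of its underside; z up along the bottle.
- bottle_yellow: Rigid eye-drop bottle with a YELLOW cap and yellow stripe on a white body, loose, about 15 to 31 g. Round body 28 mm dia. from the underside up to 47 mm, shoulder to 56 mm, ribbed cap 20 mm dia. from 58 to 82 mm (overall height 82 mm). Stands upright in one of the carrier's cells at the start. Origin: centre of its underside; z up along the bottle.
- bottle_green: Rigid eye-drop bottle with a GREEN cap and green stripe on a white body, loose, about 15 to 31 g. Round body 28 mm dia. from the underside up to 47 mm, shoulder to 56 mm, ribbed cap 20 mm dia. from 58 to 82 mm (overall height 82 mm). Stands upright in one of the carrier's cells at the start. Origin: centre of its underside; z up along the bottle.
- bottle_blue: Rigid eye-drop bottle with a BLUE cap and blue stripe on a white body, loose, about 15 to 31 g. Round body 28 mm dia. from the underside up to 47 mm, shoulder to 56 mm, ribbed cap 20 mm dia. from 58 to 82 mm (overall height 82 mm). Stands upright in one of the carrier's cells at the start. Origin: centre of its underside; z up along the bottle.
- bin_red: Red bin: open square red box, 56 x 56 mm outside, 26 mm high, walls and floor 3 mm (inside 50 x 50 mm), fixed in the station tray. Origin: centre of its underside, 6 mm above the table; z up. The four bins form one straight row along their own y, pitch 58 mm, in any order. Beside the row, about 80 to 90 mm to own -x, a lens case and a pen torch lie in the tray, lower than 25 mm.
- bin_yellow: Yellow bin: open square yellow box, 56 x 56 mm outside, 26 mm high, walls and floor 3 mm (inside 50 x 50 mm), fixed in the station tray. Origin: centre of its underside, 6 mm above the table; z up. The four bins form one straight row along their own y, pitch 58 mm, in any order. Beside the row, about 80 to 90 mm to own -x, a lens case and a pen torch lie in the tray, lower than 25 mm.
- bin_green: Green bin: open square green box, 56 x 56 mm outside, 26 mm high, walls and floor 3 mm (inside 50 x 50 mm), fixed in the station tray. Origin: centre of its underside, 6 mm above the table; z up. The four bins form one straight row along their own y, pitch 58 mm, in any order. Beside the row, about 80 to 90 mm to own -x, a lens case and a pen torch lie in the tray, lower than 25 mm.
- bin_blue: Blue bin: open square blue box, 56 x 56 mm outside, 26 mm high, walls and floor 3 mm (inside 50 x 50 mm), fixed in the station tray. Origin: centre of its underside, 6 mm above the table; z up. The four bins form one straight row along their own y, pitch 58 mm, in any order. Beside the row, about 80 to 90 mm to own -x, a lens case and a pen torch lie in the tray, lower than 25 mm.
- carrier: Fixed grey rack, 52 mm (own x) by 236 mm (own y), 26 mm high, an 11 mm lug at each end. Five open square cells in a row along its own y, 40 x 40 mm inside, pitch 46 mm (centres at own y = -92, -46, 0, 46, 92 mm, own x = 0), cell floor 4 mm above the origin. Origin: centre of the underside, on the table. At the start each cell loosely holds one bottle, in any order.
- saline: Saline bottle with a WHITE cap, pale blue-grey body with a white stripe, same shape and size as the eye-drop bottles (28 mm dia., 82 mm tall); it stands in one of the five carrier cells and is to be left there. Origin: centre of its underside; z up along the bottle.

How it is judged (in metres and radians):
At the end, for the whole second after the job is handed in: Each colour-capped bottle stands at rest in the bin of its colour: its underside on the bin's floor (less than 8 mm above the bin's underside) and within 20 mm of the bin's centre (anywhere inside), upright to 0.15 rad; the saline bottle is within 20 mm of where it started and upright to 0.15 rad (horizontal distance between bottle_red and bin_red below 0.02 m and z of bottle_red in the frame of bin_red below 0.008 m and angle between each of bottle_red, bottle_yellow, bottle_green, bottle_blue, saline's own z axis and vertical below 0.15 rad and linear speed of each of bottle_red, bottle_yellow, bottle_green, bottle_blue below 0.02 m/s and horizontal distance between bottle_yellow and bin_yellow below 0.02 m and z of bottle_yellow in the frame of bin_yellow below 0.008 m and horizontal distance between bottle_green and bin_green below 0.02 m and z of bottle_green in the frame of bin_green below 0.008 m and horizontal distance between bottle_blue and bin_blue below 0.02 m and z of bottle_blue in the frame of bin_blue below 0.008 m and distance of saline from where it was at the start of the episode below 0.02 m); the robot touches nothing.
It fails at once if a bottle is tipped over (more than 0.8 rad) (angle between any of bottle_red, bottle_yellow, bottle_green, bottle_blue, saline's own z axis and vertical above 0.8 rad).
It also fails if it takes over 106 s, if anything falls off the work surface, if the arm or the gripper's body presses on something with over 40 N, if the wrist force passes 120 N, or if a joint passes its speed limit or range.

## Working session

There is one attempt and no reset: what is moved stays moved. The work goes in short steps, Python scripts to look and compute and a tool call to move; the robot and the scene stay as the last step left them, time stands still between calls to the robot, and variables do not carry over. Pictures are saved under pics/ and viewed, about 12 in all and at most 16, crops included, and the job is handed in when it is done.

Besides the shell and the picture viewer there is one more tool, called after "Emit:" as name(argument=value, ...), one argument or row to a line, values as JSON. play_rows: Moves the arm, as the interface text tells. Its arguments: {"type":"object","properties":{"targets":{"type":"array","items":{"type":"array"}},"grip":{"type":"number"},"newtons":{"type":"number"}},"required":["targets"]}

```bash
ls; mkdir -p pics
python3 - <<'E'
from cell import env
import cv2,numpy as np
s=env.read_state();print(s['time_s'],s['ee_pos'],np.round(s['tool_rot'],3),s['gripper_width'],s['force'])
for n in('top','scene'):
    p=env.read_camera(n);cv2.imwrite(f'pics/{n}0.png',p['pixels'][:,:,::-1]);print(n,np.round(p['K'],1).tolist(),np.round(p['R'],3).tolist(),np.round(p['t'],1))
    for k in['bottle_red','bottle_yellow','bottle_green','bottle_blue','saline','bin_red','bin_yellow','bin_green','bin_blue','carrier']:
        print(k,[(np.round(d['extent']).astype(int).tolist(),round(d['confidence'],2)) for d in env.recognise(p,k)[:2]])
E
```

```text
pics
0.0 [177.23430867 598.76120546 199.47548284] [[-0.     0.284  0.959]
 [-0.002  0.959 -0.284]
 [-1.    -0.002  0.   ]] 85.76728462261946 [ 0.04878834 -0.20364123 -0.09315062]
top [[479.5, 0.0, 275.4], [0.0, 479.5, 202.2], [0.0, 0.0, 1.0]] [[-0.03, -1.0, 0.005], [-0.996, 0.029, -0.086], [0.085, -0.008, -0.996]] [  -5.1  515.4 1103.1]
bottle_red [([351, 193, 368, 203], 0.62), ([171, 201, 199, 227], 0.16)]
bottle_yellow [([372, 185, 393, 201], 0.55)]
bottle_green [([294, 196, 308, 206], 0.5)]
bottle_blue [([313, 196, 328, 213], 0.41)]
saline [([330, 192, 352, 205], 0.71)]
bin_red [([171, 203, 195, 226], 0.67)]
bin_yellow [([123, 200, 150, 224], 0.74), ([283, 183, 397, 218], 0.46)]
bin_green [([200, 197, 221, 227], 0.72)]
bin_blue [([147, 202, 175, 225], 0.72)]
carrier [([284, 181, 396, 218], 0.56)]
scene [[405.1, 0.0, 275.9], [0.0, 405.1, 209.1], [0.0, 0.0, 1.0]] [[0.829, 0.559, 0.016], [0.297, -0.416, -0.859], [-0.474, 0.717, -0.511]] [-424.2 -110.2 1063.3]
bottle_red [([196, 249, 212, 291], 0.75), ([247, 209, 260, 246], 0.21)]
bottle_yellow [([178, 264, 200, 312], 0.69)]
bottle_green [([244, 209, 261, 245], 0.98)]
bottle_blue [([226, 224, 245, 261], 0.86)]
saline [([214, 230, 230, 274], 0.75)]
bin_red []
bin_yellow [([328, 160, 355, 181], 0.53), ([158, 231, 273, 330], 0.27)]
bin_green [([287, 182, 322, 209], 0.61), ([159, 230, 271, 329], 0.46)]
bin_blue [([317, 167, 342, 189], 0.9), ([224, 220, 247, 263], 0.59)]
carrier [([156, 232, 271, 330], 0.75)]
```

```bash
cat > h.py <<'E'
import numpy as np
def ray(p,u,v,z):
    """world point at height z seen at pixel u,v (pinhole)"""
    d=p['R'].T@np.linalg.solve(p['K'],[u,v,1.]);c=-p['R'].T@p['t'];return c+d*(z-c[2])/d[2]
E
python3 - <<'E'
from cell import env
from h import *
import cv2
p=env.read_camera('top')
im=p['pixels'][:,:,::-1];cv2.imwrite('pics/t1.png',cv2.resize(im[165:245,110:410],None,fx=2.66,fy=2.66,interpolation=cv2.INTER_CUBIC))
for n,z in[('bin_red',32),('bin_yellow',32),('bin_green',32),('bin_blue',32),('carrier',26)]:
    e=env.recognise(p,n)[0]['extent'];print(n,np.round(ray(p,(e[0]+e[2])/2,(e[1]+e[3])/2,z if n=='carrier' else 20),1))
hsv=cv2.cvtColor(p['pixels'],cv2.COLOR_RGB2HSV)
for n,(a,b) in dict(red=(172,6),yellow=(22,34),green=(45,85),blue=(98,122)).items():
    H=hsv[...,0]; m=((H>=a)|(H<=b)) if a>b else (H>=a)&(H<=b)
    m=(m&(hsv[...,1]>110)&(hsv[...,2]>60)).astype('uint8')
    _,_,st,c=cv2.connectedComponentsWithStats(m)
    for s,q in zip(st[1:],c[1:]):
        if s[4]>25: print(n,s.tolist(),np.round(q,1),'cap',np.round(ray(p,*q,80)[:2],1),'bin',np.round(ray(p,*q,20)[:2],1))
E
```

```text
bin_red [493.9 194.   20. ]
bin_yellow [497.6 311.   20. ]
bin_green [499.1 135.1  20. ]
bin_blue [493.4 248.7  20. ]
carrier [ 517.1 -171.7   26. ]
red [458, 18, 6, 6, 28] [460.5  20.2] cap [ 918.4 -458.8] bin [ 946.5 -484.1]
red [360, 192, 8, 8, 52] [363.2 195.5] cap [ 519.3 -216.1] bin [ 525.  -227.6]
red [172, 200, 25, 25, 577] [184.2 212. ] cap [494.1 183.2] bin [498.3 194.2]
red [247, 289, 9, 17, 30] [252.2 294.5] cap [308.8  37.1] bin [302.6  39.9]
yellow [447, 24, 6, 6, 27] [449.7  26.8] cap [ 903.4 -432.9] bin [ 930.7 -456.7]
yellow [381, 188, 8, 9, 53] [384.4 191.9] cap [ 525.9 -263.6] bin [ 531.9 -277.8]
yellow [121, 200, 26, 25, 550] [134.6 212. ] cap [497.3 293.1] bin [501.7 310.3]
green [297, 197, 8, 7, 45] [300.6 199.8] cap [513.6 -76. ] bin [519.  -79.6]
green [200, 203, 19, 21, 387] [209.2 213.3] cap [489.7 127.9] bin [493.7 135.8]
blue [320, 197, 8, 8, 52] [323.1 200.6] cap [ 510.5 -126.1] bin [ 515.7 -132.6]
blue [147, 200, 24, 25, 496] [159.5 212.2] cap [495.3 237.8] bin [499.6 251.9]
blue [187, 242, 12, 13, 119] [192.6 247.6] cap [414.8 165.7] bin [414.6 175.7]
```

View pics/t1.png

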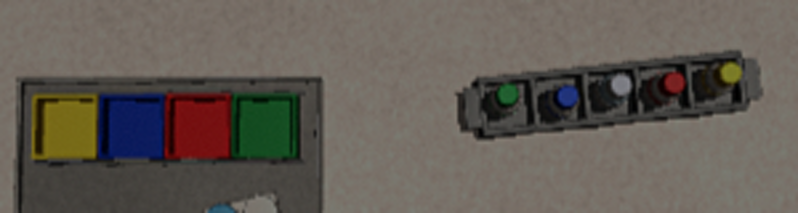

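View pics/scene0.png

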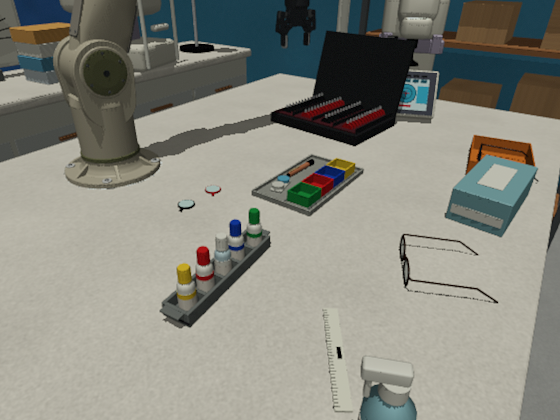

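Emit:
play_rows(
  targets=[
    [[303, -299, 0], [0, 0, -1.222]],
    [[303, -299, 0], [0, 0, -1.222]],
    [[303, -299, 0], [0, 0, -1.222]],
    [[303, -299, 0], [0, 0, -1.222]],
    [[303, -299, 0], [0, 0, -1.222]],
    [[303, -299, 0], [0, 0, -1.222]],
    [[303, -299, 0], [0, 0, -1.222]],
    [[303, -299, 0], [0, 0, -1.222]],
  ],
  grip=0,
  newtons=25,
)

```text
time_s: 2.4
ee_pos: [483.9, 295.4, 200.9]
tool_rot: [[0.002, 0.999, 0.051], [-0.001, 0.051, -0.999], [-1.0, 0.002, 0.001]]
force: [-0.4, 0.6, 0.5]
gripper_width: 84.9
```

Emit:
play_rows(
  targets=[
    [[33, -376, 0], [0, 0, 0]],
    [[33, -376, 0], [0, 0, 0]],
    [[33, -376, 0], [0, 0, 0]],
    [[33, -376, 0], [0, 0, 0]],
    [[33, -376, 0], [0, 0, 0]],
    [[33, -376, 0], [0, 0, 0]],
    [[33, -376, 0], [0, 0, 0]],
    [[33, -376, 0], [0, 0, 0]],
  ],
)

```text
time_s: 3.4
ee_pos: [513.4, -74.8, 200.4]
tool_rot: [[-0.0, 0.998, 0.062], [0.001, 0.062, -0.998], [-1.0, -0.0, -0.001]]
force: [-1.0, 0.4, 0.2]
gripper_width: 85.2
```

Run:
```python
from cell import env
from h import *
import cv2
s=env.read_state();print(s['ee_pos'],s['joints'])
p=env.read_camera('wrist');cv2.imwrite('pics/w1.png',p['pixels'][:,:,::-1])
print(p['K'],p['R'],p['t'],-p['R'].T@p['t'])
K=p['K'];R=p['R'];t=p['t']
def fray(u,v,z):
    a=np.array([u-K[0,2],v-K[1,2]]);r=np.hypot(*a);th=r/K[0,0]
    d=R.T@np.r_[a/r*np.sin(th),np.cos(th)];c=-R.T@t;return c+d*(z-c[2])/d[2]
hsv=cv2.cvtColor(p['pixels'],cv2.COLOR_RGB2HSV)
for n,(a,b) in dict(red=(172,6),yellow=(22,34),green=(45,85),blue=(98,122)).items():
    H=hsv[...,0]; m=((H>=a)|(H<=b)) if a>b else (H>=a)&(H<=b)
    m=(m&(hsv[...,1]>110)&(hsv[...,2]>60)).astype('uint8')
    _,_,st,c=cv2.connectedComponentsWithStats(m)
    for q,w in zip(st[1:],c[1:]):
        if q[4]>60: print(n,q.tolist(),np.round(w,1),'cap',np.round(fray(*w,76)[:2],1))
```

```text
[513.42184575 -74.81415239 200.44863176] [-28.58383709   9.65850578  38.08468067  96.4682514   -6.16540921
  75.99117663  14.14378746]
[[325.1922621    0.         273.81468777]
 [  0.         325.1922621  214.07809513]
 [  0.           0.           1.        ]] [[ 9.98162295e-01  6.05971715e-02 -1.27654442e-04]
 [ 5.76704400e-02 -9.49301891e-01  3.09030807e-01]
 [ 1.86052102e-02 -3.08470262e-01 -9.51052019e-01]] [-507.79013852 -141.13655594  347.61960114] [508.52884139   4.01975603 374.15504585]
red [89, 77, 27, 12, 70] [104.8  83.7] cap [340.7  31.5]
red [263, 318, 18, 13, 180] [271.3 323.8] cap [ 519.5 -223.1]
yellow [267, 348, 16, 13, 152] [274.7 354.3] cap [ 526.2 -270.7]
green [242, 0, 56, 20, 924] [270.4   8.8] cap [499.5 101.5]
green [265, 192, 21, 18, 284] [274.4 200.4] cap [514.1 -79. ]
blue [258, 240, 21, 19, 259] [268.2 249.4] cap [ 511.  -130.2]
```

View pics/w1.png

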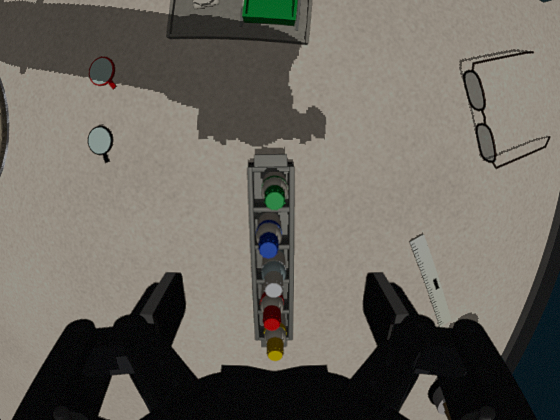

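Emit:
play_rows(
  targets=[
    [[0.5, -1.5, -60], [0, 0, 0]],
    [[0.5, -1.5, -110], [0, 0, 0]],
    [[0.5, -1.5, -140], [0, 0, 0]],
    [[0.5, -1.5, -160], [0, 0, 0]],
    [[0.5, -1.5, -168], [0, 0, 0]],
    [[0.5, -1.5, -168], [0, 0, 0]],
    [[0.5, -1.5, -168], [0, 0, 0]],
  ],
)

```text
time_s: 4.32
ee_pos: [514.7, -76.7, 33.4]
tool_rot: [[0.002, 0.998, 0.062], [0.0, 0.062, -0.998], [-1.0, 0.002, -0.0]]
force: [0.8, 0.1, -0.3]
gripper_width: 85.5
```

Run:
```python
from cell import env
import cv2,numpy as np
s=env.read_state();print(s['ee_pos'],s['force'])
p=env.read_camera('wrist');q=env.read_camera('scene')
a=p['pixels'][150:420,80:480];b=cv2.resize(q['pixels'][190:340,140:340],None,fx=1.8,fy=1.8,interpolation=cv2.INTER_CUBIC)
cv2.imwrite('pics/w2.png',np.hstack([a,b])[:,:,::-1])
```

```text
[514.66608804 -76.74348645  33.42717899] [ 0.8127537   0.08585363 -0.33649755]
```

View pics/w2.png

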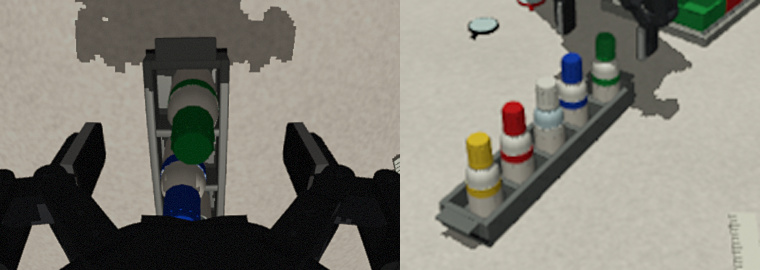

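Emit:
play_rows(
  targets=[
    [[0, 0, 0], [0, 0, 0]],
    [[0, 0, 0], [0, 0, 0]],
    [[0, 0, 0], [0, 0, 0]],
    [[0, 0, 0], [0, 0, 0]],
    [[0, 0, 0], [0, 0, 0]],
    [[0, 0, 0], [0, 0, 0]],
  ],
  grip=255,
  newtons=25,
)

```text
time_s: 5.18
ee_pos: [513.9, -77.3, 32.6]
tool_rot: [[0.0, 0.998, 0.061], [0.0, 0.061, -0.998], [-1.0, 0.0, -0.0]]
force: [0.3, -0.3, 2.4]
gripper_width: 18.9
```

Run:
```python
from cell import env
import cv2,numpy as np
s=env.read_state();print(s['ee_pos'],s['force'],s['gripper_width'])
p=env.read_camera('wrist');q=env.read_camera('scene')
a=p['pixels'][150:420,80:480];b=cv2.resize(q['pixels'][190:265,200:300],None,fx=3.6,fy=3.6,interpolation=cv2.INTER_CUBIC)
cv2.imwrite('pics/w3.png',np.hstack([a,b])[:,:,::-1])
```

```text
[513.94944397 -77.26152252  32.58193942] [ 0.31325404 -0.32578651  2.4096184 ] 18.850625197148485
```

View pics/w3.png

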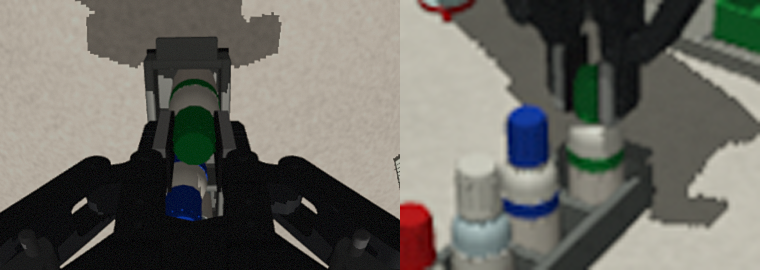

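```bash
cat >> h.py <<'E'
def fproj(p,X):
    """fisheye projection"""
    c=p['R']@np.array(X,float)+p['t'];th=np.arctan2(np.hypot(*c[:2]),c[2]);f=p['K'][0,0]
    return p['K'][:2,2]+f*th*c[:2]/np.hypot(*c[:2])
def proj(p,X):
    c=p['K']@(p['R']@np.array(X,float)+p['t']);return c[:2]/c[2]
E
python3 - <<'E'
from cell import env
from h import *
import cv2
p=env.read_camera('wrist');q=env.read_camera('scene')
for z in(86,62,58,51,33,4):
  print(z,'wristcrop',np.round(fproj(p,(514,-77.5,z))-[80,150]),'scenecrop',np.round((proj(q,(514,-77.5,z))-[200,190])*3.6+[400,0]))
a=cv2.resize(p['pixels'][200:400,190:370],None,fx=3,fy=3,interpolation=cv2.INTER_CUBIC)
cv2.imwrite('pics/w4.png',a[:,:,::-1])
print(env.read_state()['gripper_width'])
E
```

```text
86 wristcrop [194. 151.] scenecrop [592.  71.]
62 wristcrop [194. 125.] scenecrop [593. 112.]
58 wristcrop [194. 122.] scenecrop [593. 118.]
51 wristcrop [194. 115.] scenecrop [593. 130.]
33 wristcrop [194. 101.] scenecrop [593. 159.]
4 wristcrop [194.  83.] scenecrop [594. 205.]
19.000386980280894
```

View pics/w4.png

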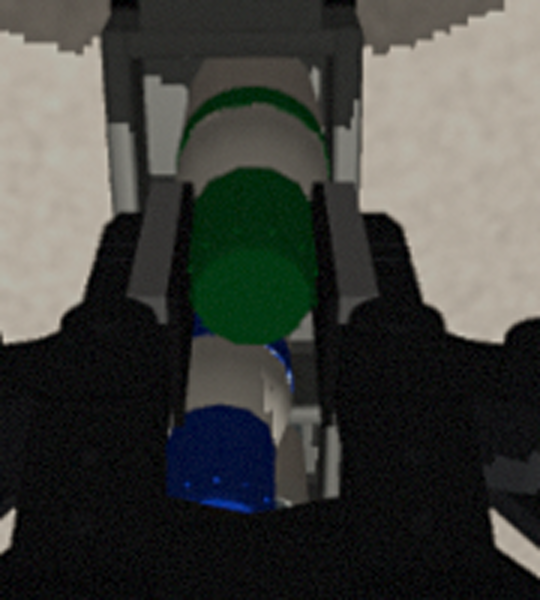

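Emit:
play_rows(
  targets=[
    [[0, 0, 10], [0, 0, 0]],
    [[0, 0, 30], [0, 0, 0]],
    [[0, 0, 70], [0, 0, 0]],
    [[0, 0, 108], [0, 0, 0]],
    [[0, 20, 110], [0, 0, 0]],
    [[-4, 60, 110], [0, 0, 0]],
    [[-8, 100, 110], [0, 0, 0]],
    [[-10, 130, 110], [0, 0, 0]],
  ],
)

```text
time_s: 6.38
ee_pos: [503.5, 54.6, 143.0]
tool_rot: [[0.0, 0.998, 0.062], [0.001, 0.062, -0.998], [-1.0, 0.0, -0.001]]
force: [0.2, -0.4, -0.7]
gripper_width: 19.2
```

```bash
cat >> h.py <<'E'
def fray(p,u,v,z):
    K=p['K'];a=np.array([u-K[0,2],v-K[1,2]]);r=np.hypot(*a);th=r/K[0,0]
    d=p['R'].T@np.r_[a/r*np.sin(th),np.cos(th)];c=-p['R'].T@p['t'];return c+d*(z-c[2])/d[2]
E
python3 - <<'E'
from cell import env
from h import *
import cv2
s=env.read_state();print(s['time_s'],s['ee_pos'],s['gripper_width'],s['force'])
p=env.read_camera('wrist');q=env.read_camera('scene')
for n in['red','green','blue','yellow']:
  for d in env.recognise(p,'bin_'+n)[:1]:
    e=d['extent'];print(n,np.round(e),round(d['confidence'],2),[np.round(fray(p,u,v,32)[:2],1) for u,v in((e[0],e[1]),(e[2],e[3]))])
b=cv2.resize(q['pixels'][120:300,200:360],None,fx=2.34,fy=2.334,interpolation=cv2.INTER_CUBIC)
cv2.imwrite('pics/w5.png',np.hstack([p['pixels'][:,80:480],b])[:,:,::-1])
E
```

```text
6.375 [503.45381519  54.62793329 143.01482209] 19.24804729946691 [ 0.22405857 -0.37312792 -0.70695553]
red [243.  14. 315.  82.] 0.82 [array([466.4, 220.4]), array([532.4, 162.4])]
green [238.  80. 307. 145.] 0.84 [array([466.2, 159.7]), array([529.7, 106.1])]
blue [250.   0. 313.  21.] 0.94 [array([472.1, 234.4]), array([527.5, 218.2])]
```

View pics/w5.png

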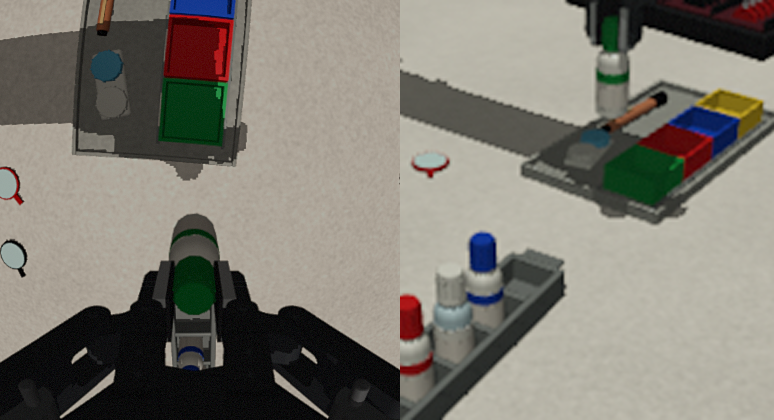

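Emit:
play_rows(
  targets=[
    [[-3, 40, 0], [0, 0, 0]],
    [[-6, 75, 0], [0, 0, 0]],
    [[-6, 82, 0], [0, 0, 0]],
    [[-6, 82, -30], [0, 0, 0]],
    [[-6, 82, -70], [0, 0, 0]],
    [[-6, 82, -92], [0, 0, 0]],
    [[-6, 82, -101], [0, 0, 0]],
    [[-6, 82, -103.5], [0, 0, 0]],
  ],
)

```text
time_s: 7.68
ee_pos: [498.2, 133.8, 39.1]
tool_rot: [[0.0, 0.998, 0.059], [-0.0, 0.059, -0.998], [-1.0, 0.0, 0.0]]
force: [-1.0, 0.4, -0.1]
gripper_width: 19.0
```

Emit:
play_rows(
  targets=[
    [[0, 0, -0.5], [0, 0, 0]],
    [[0, 0, -0.5], [0, 0, 0]],
  ],
)

```text
time_s: 7.92
ee_pos: [498.5, 134.9, 39.3]
tool_rot: [[0.001, 0.998, 0.061], [0.001, 0.061, -0.998], [-1.0, 0.001, -0.001]]
force: [-1.0, 0.5, -0.6]
gripper_width: 19.0
```

Run:
```python
from cell import env
from h import *
import cv2
s=env.read_state();print(s['time_s'],s['ee_pos'],s['gripper_width'],s['force'])
p=env.read_camera('wrist');q=env.read_camera('scene')
b=cv2.resize(q['pixels'][130:230,240:340],None,fx=4.2,fy=4.2,interpolation=cv2.INTER_CUBIC)
cv2.imwrite('pics/w6.png',np.hstack([p['pixels'][:,90:470],b])[:,:,::-1])
```

```text
7.925 [498.51627215 134.91583591  39.34212862] 18.99564380327905 [-1.00711694  0.50614283 -0.5875028 ]
```

View pics/w6.png

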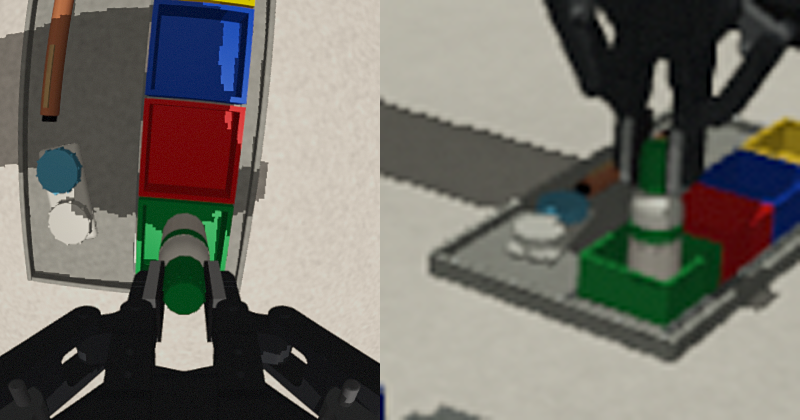

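Emit:
play_rows(
  targets=[
    [[0, 0, -1], [0, 0, 0]],
    [[0, 0, -1.5], [0, 0, 0]],
    [[0, 0, -1.5], [0, 0, 0]],
  ],
)

```text
time_s: 8.4
ee_pos: [498.2, 135.0, 37.5]
tool_rot: [[0.001, 0.998, 0.061], [0.001, 0.061, -0.998], [-1.0, 0.001, -0.001]]
force: [-1.9, -0.8, 4.9]
gripper_width: 19.4
```

Emit:
play_rows(
  targets=[
    [[0, 0, 0], [0, 0, 0]],
    [[0, 0, 0], [0, 0, 0]],
    [[0, 0, 0], [0, 0, 0]],
    [[0, 0, 0], [0, 0, 0]],
  ],
  grip=90,
)

```text
time_s: 8.9
ee_pos: [497.8, 134.7, 36.9]
tool_rot: [[-0.0, 0.998, 0.061], [-0.0, 0.061, -0.998], [-1.0, -0.0, 0.0]]
force: [0.8, 0.4, 0.1]
gripper_width: 54.9
```

Emit:
play_rows(
  targets=[
    [[0, 0, 20], [0, 0, 0]],
    [[0, 0, 60], [0, 0, 0]],
    [[0, 0, 100], [0, 0, 0]],
    [[2, -50, 104], [0, 0, 0]],
    [[6, -110, 104], [0, 0, 0]],
    [[10, -170, 104], [0, 0, 0]],
    [[13, -230, 104], [0, 0, 0]],
    [[13, -230, 104], [0, 0, 0]],
  ],
)

```text
time_s: 9.9
ee_pos: [510.1, -101.6, 141.4]
tool_rot: [[0.001, 0.999, 0.051], [-0.002, 0.051, -0.999], [-1.0, 0.0, 0.002]]
force: [0.3, 0.7, 0.0]
gripper_width: 55.6
```

```bash
cat > caps.py <<'E'
from cell import env
from h import *
import cv2
def blobs(p,lo,z,f):
    hsv=cv2.cvtColor(p['pixels'],cv2.COLOR_RGB2HSV);H=hsv[...,0]
    for n,(a,b) in dict(red=(172,6),yellow=(22,34),green=(45,85),blue=(98,122)).items():
        m=((H>=a)|(H<=b)) if a>b else (H>=a)&(H<=b)
        m=(m&(hsv[...,1]>110)&(hsv[...,2]>40)).astype('uint8')
        _,_,st,c=cv2.connectedComponentsWithStats(m)
        for q,w in zip(st[1:],c[1:]):
            if q[4]>lo: print(n,q.tolist(),np.round(w,1),'cap',np.round(f(p,*w,z)[:2],1))
E
python3 - <<'E'
from caps import *
s=env.read_state();print(s['time_s'],s['ee_pos'],s['gripper_width'],s['force'])
p=env.read_camera('wrist');q=env.read_camera('top')
blobs(p,60,75,fray);blobs(q,25,78,ray)
b=q['pixels'][165:235,110:400]
cv2.imwrite('pics/w7.png',np.vstack([p['pixels'],cv2.resize(b,(560,135))])[:,:,::-1])
E
```

```text
9.9 [ 510.05461728 -101.55807192  141.43430917] 55.62518032800363 [0.27828096 0.71407996 0.04560803]
red [64, 28, 30, 36, 193] [82.4 47.7] cap [347.6  33.4]
red [267, 316, 22, 32, 592] [277.5 331.4] cap [ 519.1 -214.9]
yellow [272, 353, 20, 18, 274] [281.  361.5] cap [ 524.8 -254.4]
blue [259, 213, 29, 12, 78] [274.2 216.6] cap [ 510.4 -102.9]
blue [261, 228, 25, 32, 648] [273.  243.7] cap [ 510.6 -125.9]
red [458, 18, 6, 6, 30] [460.4  20.4] cap [ 918.9 -459.4]
red [172, 200, 25, 25, 596] [184.3 212.2] cap [493.9 183.3]
yellow [447, 24, 7, 7, 33] [449.8  27. ] cap [ 903.8 -433.8]
yellow [380, 188, 9, 9, 63] [384.  191.8] cap [ 526.3 -263.2]
yellow [121, 200, 26, 25, 575] [134.2 212.1] cap [497.4 294.5]
green [197, 200, 25, 25, 446] [209.3 211.6] cap [493.5 127.8]
blue [448, 37, 6, 6, 26] [450.4  39.2] cap [ 874.8 -433.6]
blue [147, 200, 25, 25, 548] [159.2 212.1] cap [495.7 239.1]
blue [187, 242, 12, 12, 118] [192.7 247.6] cap [415. 166.]
```

View pics/w7.png

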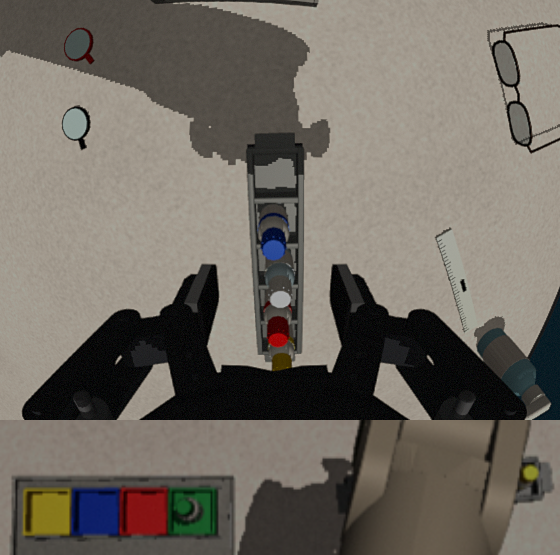

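Emit:
play_rows(
  targets=[
    [[0.5, -32, 0], [0, 0, 0]],
    [[0.5, -32, -5], [0, 0, 0]],
    [[0.5, -32, -50], [0, 0, 0]],
    [[0.5, -32, -85], [0, 0, 0]],
    [[0.5, -32, -103], [0, 0, 0]],
    [[0.5, -32, -108.5], [0, 0, 0]],
    [[0.5, -32, -108.5], [0, 0, 0]],
  ],
)

```text
time_s: 10.88
ee_pos: [512.0, -126.9, 33.1]
tool_rot: [[0.001, 0.998, 0.061], [0.0, 0.061, -0.998], [-1.0, 0.001, 0.0]]
force: [0.2, 1.0, -0.6]
gripper_width: 55.1
```

Emit:
play_rows(
  targets=[
    [[0, 0, 0], [0, 0, 0]],
    [[0, 0, 0], [0, 0, 0]],
    [[0, 0, 0], [0, 0, 0]],
    [[0, 0, 0], [0, 0, 0]],
    [[0, 0, 0], [0, 0, 0]],
  ],
  grip=255,
)

```text
time_s: 11.5
ee_pos: [512.0, -127.4, 33.3]
tool_rot: [[0.001, 0.998, 0.061], [0.0, 0.061, -0.998], [-1.0, 0.001, -0.0]]
force: [-0.3, 0.1, 5.6]
gripper_width: 19.0
```

Emit:
play_rows(
  targets=[
    [[0, 0, 10], [0, 0, 0]],
    [[0, 0, 30], [0, 0, 0]],
    [[0, 0, 70], [0, 0, 0]],
    [[0, 0, 110], [0, 0, 0]],
    [[0, 0, 120], [0, 0, 0]],
  ],
)

```text
time_s: 12.12
ee_pos: [512.7, -127.8, 155.6]
tool_rot: [[0.004, 0.998, 0.061], [-0.0, 0.061, -0.998], [-1.0, 0.004, 0.0]]
force: [0.4, -0.4, -0.8]
gripper_width: 19.0
```

Run:
```python
from caps import *
s=env.read_state();print(s['time_s'],s['ee_pos'],s['gripper_width'],s['force'])
p=env.read_camera('wrist');q=env.read_camera('scene')
b=cv2.resize(q['pixels'][160:310,160:300],None,fx=2.8,fy=2.8,interpolation=cv2.INTER_CUBIC)
cv2.imwrite('pics/w8.png',np.hstack([p['pixels'][:,90:470],b])[:,:,::-1])
```

```text
12.125 [ 512.72064703 -127.81766638  155.57471564] 19.022279253236952 [ 0.42835745 -0.4242087  -0.75276602]
```

View pics/w8.png

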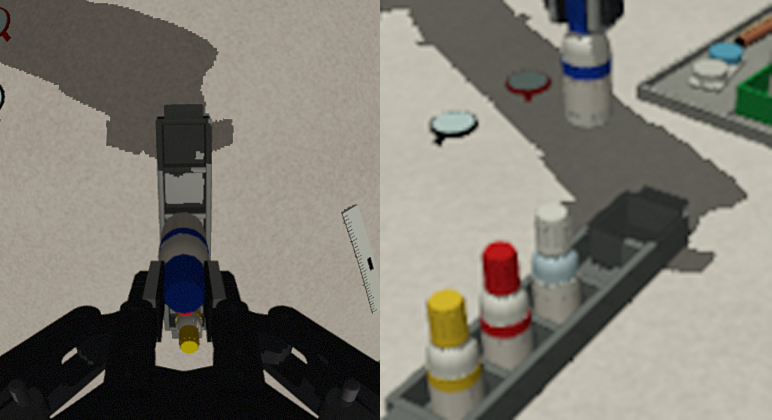

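Emit:
play_rows(
  targets=[
    [[-1, 25, 0], [0, 0, 0]],
    [[-2, 75, 0], [0, 0, 0]],
    [[-4, 130, 0], [0, 0, 0]],
    [[-5, 185, 0], [0, 0, 0]],
    [[-7, 240, 0], [0, 0, 0]],
    [[-9, 295, 0], [0, 0, 0]],
    [[-10, 345, 0], [0, 0, 0]],
    [[-11, 370, 0], [0, 0, 0]],
  ],
)

```text
time_s: 13.22
ee_pos: [498.4, 246.1, 150.4]
tool_rot: [[-0.003, 0.998, 0.065], [-0.001, 0.065, -0.998], [-1.0, -0.003, 0.001]]
force: [-0.3, -0.1, -0.9]
gripper_width: 19.0
```

Emit:
play_rows(
  targets=[
    [[0, 8.5, 0], [0, 0, 0]],
    [[0, 8.5, -10], [0, 0, 0]],
    [[0, 8.5, -45], [0, 0, 0]],
    [[0, 8.5, -85], [0, 0, 0]],
    [[0, 8.5, -105], [0, 0, 0]],
    [[0, 8.5, -112], [0, 0, 0]],
    [[0, 8.5, -114], [0, 0, 0]],
    [[0, 8.5, -115], [0, 0, 0]],
  ],
)

```text
time_s: 14.22
ee_pos: [501.1, 251.1, 38.4]
tool_rot: [[0.001, 0.998, 0.06], [0.001, 0.06, -0.998], [-1.0, 0.001, -0.001]]
force: [-2.1, -1.1, 5.7]
gripper_width: 19.0
```

Emit:
play_rows(
  targets=[
    [[0, 0, -0.5], [0, 0, 0]],
    [[0, 0, -0.5], [0, 0, 0]],
  ],
)

```text
time_s: 14.48
ee_pos: [501.2, 251.4, 38.4]
tool_rot: [[0.002, 0.998, 0.061], [0.001, 0.061, -0.998], [-1.0, 0.002, -0.001]]
force: [-1.7, -1.2, 5.8]
gripper_width: 18.9
```

Run:
```python
from caps import *
s=env.read_state();print(s['time_s'],s['ee_pos'],s['gripper_width'],s['force'])
p=env.read_camera('wrist');q=env.read_camera('scene')
b=cv2.resize(q['pixels'][110:230,240:360],None,fx=3.5,fy=3.5,interpolation=cv2.INTER_CUBIC)
cv2.imwrite('pics/w9.png',np.hstack([p['pixels'][:,90:470],b])[:,:,::-1])
```

```text
14.475 [501.15378923 251.38476932  38.4202265 ] 18.85838768247024 [-1.74434603 -1.15504337  5.80019358]
```

View pics/w9.png

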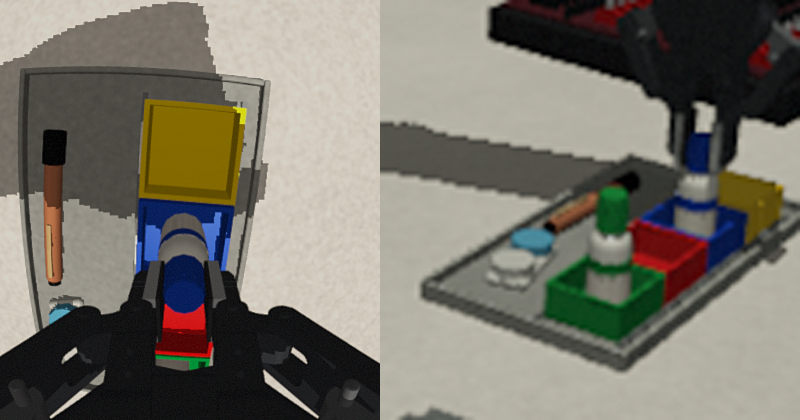

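Emit:
play_rows(
  targets=[
    [[0, 0, 0.5], [0, 0, 0]],
    [[0, 0, 0.5], [0, 0, 0]],
    [[0, 0, 0.5], [0, 0, 0]],
    [[0, 0, 0.5], [0, 0, 0]],
    [[0, 0, 20], [0, 0, 0]],
    [[0, 0, 60], [0, 0, 0]],
    [[0, 0, 100], [0, 0, 0]],
    [[0, -30, 104], [0, 0, 0]],
  ],
  grip=90,
)

```text
time_s: 15.58
ee_pos: [501.7, 224.2, 144.1]
tool_rot: [[0.004, 0.998, 0.065], [0.004, 0.065, -0.998], [-1.0, 0.005, -0.003]]
force: [0.9, -0.7, -0.1]
gripper_width: 55.3
```

Emit:
play_rows(
  targets=[
    [[2, -55, 0], [0, 0, 0]],
    [[4, -110, 0], [0, 0, 0]],
    [[6, -170, 0], [0, 0, 0]],
    [[8, -230, 0], [0, 0, 0]],
    [[11, -290, 0], [0, 0, 0]],
    [[13, -350, 0], [0, 0, 0]],
    [[16, -390, 0], [0, 0, 0]],
    [[16, -390, 0], [0, 0, 0]],
  ],
)

```text
time_s: 16.58
ee_pos: [515.4, -173.1, 141.2]
tool_rot: [[-0.0, 0.999, 0.054], [-0.002, 0.054, -0.999], [-1.0, -0.0, 0.002]]
force: [0.5, 0.3, 0.2]
gripper_width: 55.5
```

Emit:
play_rows(
  targets=[
    [[0, 0, 0], [0, 0, 0]],
    [[0, 0, 0], [0, 0, 0]],
  ],
)

```text
time_s: 16.82
ee_pos: [516.6, -166.9, 140.8]
tool_rot: [[-0.0, 0.998, 0.064], [0.001, 0.064, -0.998], [-1.0, -0.0, -0.001]]
force: [0.1, -1.1, -0.3]
gripper_width: 55.2
```

Run:
```python
from caps import *
s=env.read_state();print(s['time_s'],s['ee_pos'],s['gripper_width'],s['force'])
p=env.read_camera('wrist');q=env.read_camera('top')
blobs(p,60,76,fray)
b=q['pixels'][165:235,110:400]
cv2.imwrite('pics/w10.png',np.vstack([p['pixels'],cv2.resize(b,(560,135))])[:,:,::-1])
```

```text
16.825 [ 516.61854805 -166.91367237  140.80532685] 55.247668893666464 [ 0.14834671 -1.09766302 -0.3262946 ]
red [259, 238, 30, 16, 129] [273.9 243.1] cap [ 518.  -189.7]
red [261, 254, 26, 33, 671] [273.6 270.6] cap [ 519.3 -214.5]
yellow [267, 301, 22, 32, 581] [277.6 316.7] cap [ 525.8 -261.3]
```

View pics/w10.png

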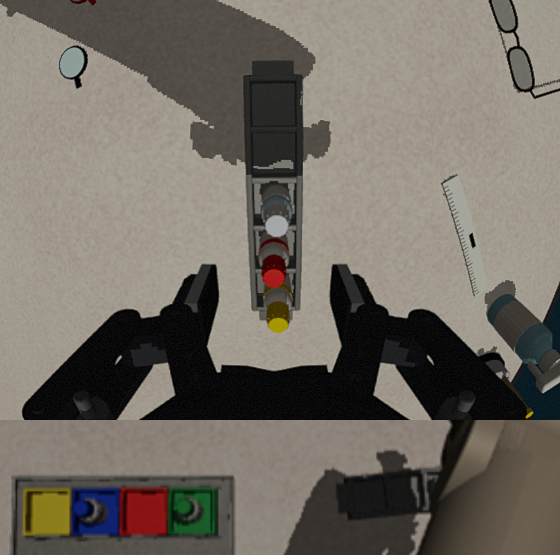

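Emit:
play_rows(
  targets=[
    [[3, -46.5, 0], [0, 0, 0]],
    [[3, -46.5, -5], [0, 0, 0]],
    [[3, -46.5, -50], [0, 0, 0]],
    [[3, -46.5, -85], [0, 0, 0]],
    [[3, -46.5, -103], [0, 0, 0]],
    [[3, -46.5, -108.5], [0, 0, 0]],
    [[3, -46.5, -108.5], [0, 0, 0]],
  ],
)

```text
time_s: 17.8
ee_pos: [519.9, -215.3, 33.2]
tool_rot: [[0.001, 0.998, 0.061], [-0.0, 0.061, -0.998], [-1.0, 0.001, 0.0]]
force: [0.0, -0.1, -0.2]
gripper_width: 55.4
```

Emit:
play_rows(
  targets=[
    [[0, 0, 0], [0, 0, 0]],
    [[0, 0, 0], [0, 0, 0]],
    [[0, 0, 0], [0, 0, 0]],
    [[0, 0, 0], [0, 0, 0]],
    [[0, 0, 0], [0, 0, 0]],
  ],
  grip=255,
)

```text
time_s: 18.42
ee_pos: [520.0, -215.6, 33.4]
tool_rot: [[0.002, 0.998, 0.061], [-0.0, 0.061, -0.998], [-1.0, 0.002, 0.0]]
force: [-0.9, 0.1, 6.5]
gripper_width: 18.8
```

Emit:
play_rows(
  targets=[
    [[0, 0, 10], [0, 0, 0]],
    [[0, 0, 30], [0, 0, 0]],
    [[0, 0, 70], [0, 0, 0]],
    [[0, 0, 110], [0, 0, 0]],
    [[0, 0, 120], [0, 0, 0]],
    [[0, 0, 120], [0, 0, 0]],
  ],
)

```text
time_s: 19.18
ee_pos: [519.6, -215.2, 153.0]
tool_rot: [[0.001, 0.998, 0.061], [0.0, 0.061, -0.998], [-1.0, 0.001, -0.0]]
force: [0.1, 0.0, -0.4]
gripper_width: 18.7
```

Run:
```python
from caps import *
s=env.read_state();print(s['time_s'],s['ee_pos'],s['gripper_width'],s['force'])
p=env.read_camera('wrist');q=env.read_camera('scene')
b=cv2.resize(q['pixels'][160:310,160:300],None,fx=2.8,fy=2.8,interpolation=cv2.INTER_CUBIC)
cv2.imwrite('pics/w11.png',np.hstack([p['pixels'][:,90:470],b])[:,:,::-1])
```

```text
19.175 [ 519.61164516 -215.18538728  152.99229548] 18.69197309595442 [ 0.09235311  0.04616445 -0.44808224]
```

View pics/w11.png

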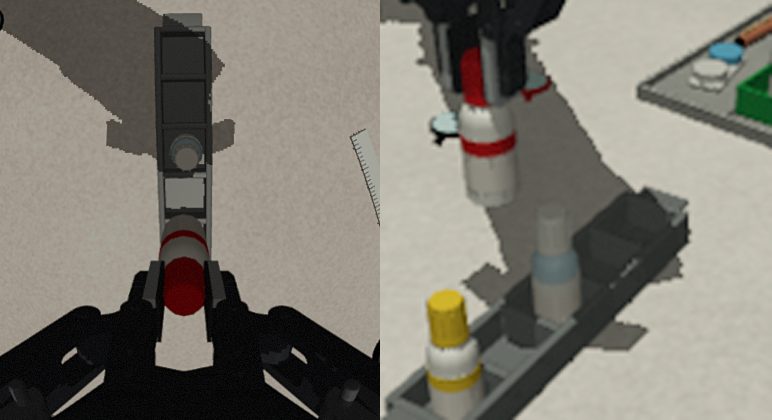

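Emit:
play_rows(
  targets=[
    [[-1, 25, 0], [0, 0, 0]],
    [[-4, 80, 0], [0, 0, 0]],
    [[-7, 140, 0], [0, 0, 0]],
    [[-10, 200, 0], [0, 0, 0]],
    [[-13, 260, 0], [0, 0, 0]],
    [[-15, 320, 0], [0, 0, 0]],
    [[-18, 370, 0], [0, 0, 0]],
    [[-20, 400, 0], [0, 0, 0]],
  ],
)

```text
time_s: 20.27
ee_pos: [497.6, 187.8, 150.7]
tool_rot: [[-0.003, 0.998, 0.065], [-0.001, 0.065, -0.998], [-1.0, -0.003, 0.001]]
force: [0.2, -0.3, 0.6]
gripper_width: 18.9
```

Emit:
play_rows(
  targets=[
    [[0, 8.5, 0], [0, 0, 0]],
    [[0, 8.5, 0], [0, 0, 0]],
    [[0, 8.5, -45], [0, 0, 0]],
    [[0, 8.5, -85], [0, 0, 0]],
    [[0, 8.5, -105], [0, 0, 0]],
    [[0, 8.5, -112], [0, 0, 0]],
    [[0, 8.5, -114], [0, 0, 0]],
    [[0, 8.5, -115.5], [0, 0, 0]],
  ],
)

```text
time_s: 21.28
ee_pos: [500.4, 193.1, 38.4]
tool_rot: [[0.002, 0.998, 0.06], [0.001, 0.06, -0.998], [-1.0, 0.002, -0.001]]
force: [-3.5, -1.0, 12.1]
gripper_width: 19.1
```

Emit:
play_rows(
  targets=[
    [[0, 0, 0], [0, 0, 0]],
    [[0, 0, 0], [0, 0, 0]],
  ],
)

```text
time_s: 21.52
ee_pos: [500.3, 193.3, 38.4]
tool_rot: [[0.002, 0.998, 0.061], [0.001, 0.061, -0.998], [-1.0, 0.002, -0.001]]
force: [-1.3, -1.6, 6.1]
gripper_width: 19.1
```

Run:
```python
from caps import *
s=env.read_state();print(s['time_s'],s['ee_pos'],s['gripper_width'],s['force'])
p=env.read_camera('wrist');q=env.read_camera('scene')
b=cv2.resize(q['pixels'][110:230,240:360],None,fx=3.5,fy=3.5,interpolation=cv2.INTER_CUBIC)
cv2.imwrite('pics/w12.png',np.hstack([p['pixels'][:,90:470],b])[:,:,::-1])
```

```text
21.525 [500.3367002  193.27997866  38.44911311] 19.09076400718015 [-1.2719605  -1.6248334   6.05486634]
```

View pics/w12.png

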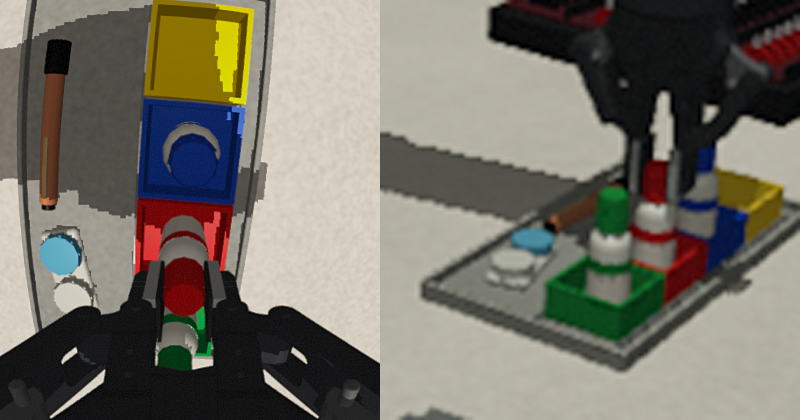

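Emit:
play_rows(
  targets=[
    [[0, 0, 0.5], [0, 0, 0]],
    [[0, 0, 0.5], [0, 0, 0]],
    [[0, 0, 0.5], [0, 0, 0]],
    [[0, 0, 0.5], [0, 0, 0]],
    [[0, 0, 20], [0, 0, 0]],
    [[0, 0, 60], [0, 0, 0]],
    [[0, 0, 100], [0, 0, 0]],
    [[0, -30, 104], [0, 0, 0]],
  ],
  grip=90,
)

```text
time_s: 22.62
ee_pos: [500.9, 166.0, 143.9]
tool_rot: [[0.005, 0.998, 0.065], [0.003, 0.065, -0.998], [-1.0, 0.005, -0.003]]
force: [1.3, -1.4, -0.3]
gripper_width: 55.5
```

Emit:
play_rows(
  targets=[
    [[2, -55, 0], [0, 0, 0]],
    [[4, -110, 0], [0, 0, 0]],
    [[8, -170, 0], [0, 0, 0]],
    [[12, -230, 0], [0, 0, 0]],
    [[17, -290, 0], [0, 0, 0]],
    [[22, -350, 0], [0, 0, 0]],
    [[26, -400, 0], [0, 0, 0]],
    [[27, -426, 0], [0, 0, 0]],
  ],
)

```text
time_s: 23.62
ee_pos: [525.5, -266.3, 140.9]
tool_rot: [[-0.001, 0.998, 0.057], [-0.001, 0.057, -0.998], [-1.0, -0.001, 0.001]]
force: [-0.5, 0.1, -0.1]
gripper_width: 55.1
```

Emit:
play_rows(
  targets=[
    [[0, 0, 0], [0, 0, 0]],
    [[0, 0, -5], [0, 0, 0]],
    [[0, 0, -50], [0, 0, 0]],
    [[0, 0, -85], [0, 0, 0]],
    [[0, 0, -103], [0, 0, 0]],
    [[0, 0, -108.5], [0, 0, 0]],
    [[0, 0, -108.5], [0, 0, 0]],
  ],
)

```text
time_s: 24.5
ee_pos: [526.9, -262.7, 33.2]
tool_rot: [[0.001, 0.998, 0.061], [-0.0, 0.061, -0.998], [-1.0, 0.001, 0.0]]
force: [0.7, -0.8, 0.0]
gripper_width: 55.1
```

Emit:
play_rows(
  targets=[
    [[0, 0, 0], [0, 0, 0]],
    [[0, 0, 0], [0, 0, 0]],
    [[0, 0, 0], [0, 0, 0]],
    [[0, 0, 0], [0, 0, 0]],
    [[0, 0, 0], [0, 0, 0]],
  ],
  grip=255,
)

```text
time_s: 25.12
ee_pos: [527.0, -263.1, 33.4]
tool_rot: [[0.001, 0.998, 0.061], [-0.0, 0.061, -0.998], [-1.0, 0.001, 0.0]]
force: [-1.2, -0.0, 5.9]
gripper_width: 18.8
```

Emit:
play_rows(
  targets=[
    [[0, 0, 10], [0, 0, 0]],
    [[0, 0, 30], [0, 0, 0]],
    [[0, 0, 70], [0, 0, 0]],
    [[0, 0, 110], [0, 0, 0]],
    [[0, 0, 120], [0, 0, 0]],
    [[0, 0, 120], [0, 0, 0]],
  ],
)

```text
time_s: 25.88
ee_pos: [526.7, -262.9, 153.6]
tool_rot: [[0.002, 0.998, 0.061], [-0.0, 0.061, -0.998], [-1.0, 0.002, 0.0]]
force: [0.2, 0.7, -0.6]
gripper_width: 18.6
```

Run:
```python
from caps import *
s=env.read_state();print(s['time_s'],s['ee_pos'],s['gripper_width'],s['force'])
p=env.read_camera('wrist');q=env.read_camera('scene')
b=cv2.resize(q['pixels'][130:310,140:340],None,fx=2.1,fy=2.33,interpolation=cv2.INTER_CUBIC)[:420]
b=cv2.resize(b,(400,420))
cv2.imwrite('pics/w13.png',np.hstack([p['pixels'][:,90:470],b])[:,:,::-1])
```

```text
25.875 [ 526.72210828 -262.88605957  153.58810074] 18.62457068585993 [ 0.23008036  0.68680247 -0.59721019]
```

View pics/w13.png

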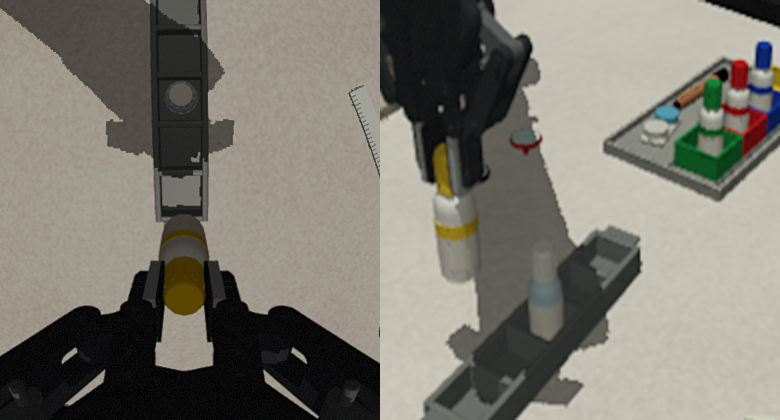

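Emit:
play_rows(
  targets=[
    [[-1, 25, 0], [0, 0, 0]],
    [[-4, 75, 0], [0, 0, 0]],
    [[-7, 130, 0], [0, 0, 0]],
    [[-10, 185, 0], [0, 0, 0]],
    [[-13, 240, 0], [0, 0, 0]],
    [[-15, 295, 0], [0, 0, 0]],
    [[-18, 350, 0], [0, 0, 0]],
    [[-20, 400, 0], [0, 0, 0]],
  ],
)

```text
time_s: 26.98
ee_pos: [505.0, 139.3, 151.2]
tool_rot: [[-0.002, 0.998, 0.062], [-0.001, 0.062, -0.998], [-1.0, -0.002, 0.001]]
force: [1.3, -0.3, -0.8]
gripper_width: 18.6
```

Emit:
play_rows(
  targets=[
    [[-1, 50, 0], [0, 0, 0]],
    [[-2, 100, 0], [0, 0, 0]],
    [[-3, 140, 0], [0, 0, 0]],
    [[-4, 165, 0], [0, 0, 0]],
    [[-4.5, 172, 0], [0, 0, 0]],
    [[-4.5, 172, 0], [0, 0, 0]],
    [[-4.5, 172, -30], [0, 0, 0]],
    [[-4.5, 172, -70], [0, 0, 0]],
  ],
)

```text
time_s: 27.98
ee_pos: [503.6, 307.4, 83.1]
tool_rot: [[0.003, 0.998, 0.058], [0.001, 0.058, -0.998], [-1.0, 0.003, -0.001]]
force: [0.1, 0.3, -1.6]
gripper_width: 18.8
```

Emit:
play_rows(
  targets=[
    [[0, 0, -25], [0, 0, 0]],
    [[0, 0, -37], [0, 0, 0]],
    [[0, 0, -42], [0, 0, 0]],
    [[0, 0, -44], [0, 0, 0]],
    [[0, 0, -45.5], [0, 0, 0]],
    [[0, 0, -45.5], [0, 0, 0]],
    [[0, 0, -45.5], [0, 0, 0]],
  ],
)

```text
time_s: 28.85
ee_pos: [502.7, 309.8, 38.4]
tool_rot: [[0.002, 0.998, 0.061], [0.002, 0.061, -0.998], [-1.0, 0.002, -0.001]]
force: [-0.9, -0.9, 6.0]
gripper_width: 19.2
```

Run:
```python
from caps import *
s=env.read_state();print(s['time_s'],s['ee_pos'],s['gripper_width'],s['force'])
p=env.read_camera('scene')
for n in('yellow','blue','red','green'):
    print(n,[(np.round(d['extent']).tolist(),round(d['confidence'],2)) for d in env.recognise(p,'bottle_'+n)[:1]])
    bx={'yellow':(501.5,309),'blue':(500,251),'red':(499,193),'green':(497.5,134.5)}[n]
    print('  expected top',np.round(proj(p,(*bx,91))),'base',np.round(proj(p,(*bx,9))))
```

```text
28.85 [502.70326756 309.76092345  38.43926944] 19.20456639949625 [-0.8811772  -0.93832237  6.00785797]
yellow [([337.0, 142.0, 347.0, 171.0], 0.53)]
  expected top [343. 141.] base [340. 171.]
blue [([321.0, 148.0, 338.0, 179.0], 0.83)]
  expected top [332. 148.] base [329. 179.]
red [([314.0, 156.0, 322.0, 188.0], 0.58)]
  expected top [319. 156.] base [317. 188.]
green [([300.0, 165.0, 310.0, 194.0], 0.67)]
  expected top [306. 165.] base [304. 198.]
```

Contact matches the others (6 N at z 38.4). I'll release, retreat and check.

Emit:
play_rows(
  targets=[
    [[0, 0, 0.5], [0, 0, 0]],
    [[0, 0, 0.5], [0, 0, 0]],
    [[0, 0, 0.5], [0, 0, 0]],
    [[0, 0, 0.5], [0, 0, 0]],
    [[0, 0, 20], [0, 0, 0]],
    [[0, 0, 60], [0, 0, 0]],
    [[0, 0, 110], [0, 0, 0]],
    [[0, 0, 160], [0, 0, 0]],
  ],
  grip=90,
)

```text
time_s: 30.1
ee_pos: [501.9, 309.0, 200.1]
tool_rot: [[0.001, 0.998, 0.061], [0.001, 0.061, -0.998], [-1.0, 0.001, -0.001]]
force: [1.2, 0.4, 0.4]
gripper_width: 55.1
```

Emit:
play_rows(
  targets=[
    [[0, 60, 20], [0, 0, 0]],
    [[0, 120, 20], [0, 0, 0]],
    [[0, 160, 20], [0, 0, 0]],
    [[0, 180, 20], [0, 0, 0]],
    [[0, 180, 20], [0, 0, 0]],
    [[0, 180, 20], [0, 0, 0]],
    [[0, 180, 20], [0, 0, 0]],
  ],
)

```text
time_s: 30.98
ee_pos: [502.7, 487.8, 217.9]
tool_rot: [[0.001, 0.998, 0.059], [0.0, 0.059, -0.998], [-1.0, 0.001, -0.0]]
force: [0.4, 0.1, 0.2]
gripper_width: 55.3
```

Run:
```python
from caps import *
s=env.read_state();print(s['time_s'],s['ee_pos'],s['gripper_width'],s['force'],np.abs(s['joint_vel']).max())
q=env.read_camera('top');p=env.read_camera('scene')
e=env.recognise(q,'saline')[:1];print(e)
a=cv2.resize(q['pixels'][165:245,110:410],(800,213),interpolation=cv2.INTER_CUBIC)
b=cv2.resize(p['pixels'][125:325,150:370],(418,380),interpolation=cv2.INTER_CUBIC)
b=cv2.copyMakeBorder(b,0,0,0,382,cv2.BORDER_CONSTANT)
cv2.imwrite('pics/w14.png',np.vstack([a,b])[:,:,::-1])
```

```text
30.975 [502.65018004 487.7543089  217.91712865] 55.250148059407344 [0.37911807 0.06005811 0.21519652] 0.19551825752539567
[{'extent': [333.7, 190.2, 349.7, 207.3], 'confidence': 0.55}]
```

View pics/w14.png

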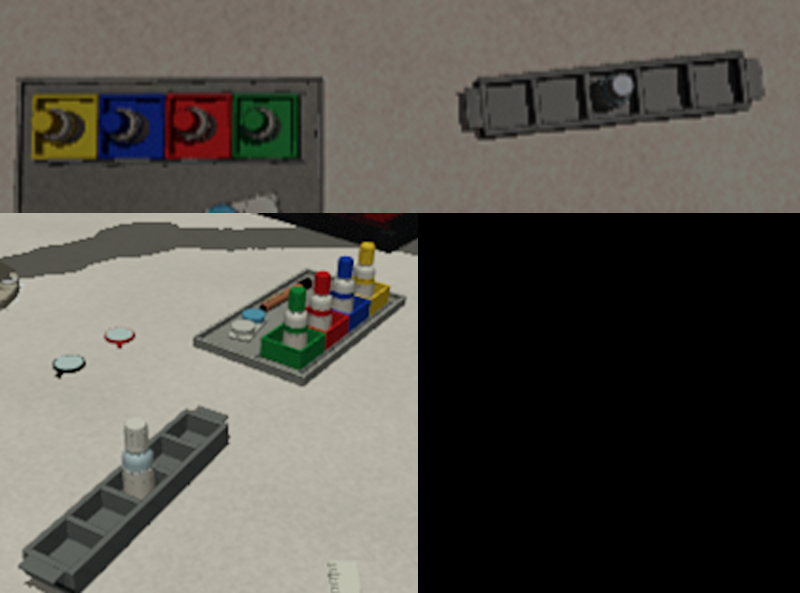

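All four bottles stand upright in their matching bins. The saline cap is at the same pixels as at the start (about (622,85) in the crop), and the arm is clear.

```bash
python3 -c "
from cell import env
print(env.sign_off())"
```

```text
the job is handed in; nothing more can be done
None
```

I moved the green, blue, red and yellow bottles by their caps from the carrier to the bins of their own colours, then handed the job in at about 31 s.

**Final pictures:** the top and scene views show all four bottles upright near the middle of their bins. The saline bottle stands unmoved in the middle cell, and the arm is clear of everything.

**Placing:** each bottle met its bin floor with about 5–6 N (12 N for a moment with red) before I let go.

**What disagreed:**
- The top and wrist cameras differed by up to about 7 mm on cap positions. I used values in between and looked again with the wrist camera.
- I had meant to grip the bodies, but the fingers closed on the caps (about 19 mm opening). The grip held, with no slip or tilt seen.
- The network's box for the green bottle ended about 4 px above the expected base, probably because the bin wall hides it.

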